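# Open the manifold stopcock and hold its selector at the third click

### The job

On the small valve manifold, first open the stopcock: swing its lever a full quarter turn, from across the pipe until it lies in line with the pipe. Then turn the wing knob of the port selector clockwise from home, counting the clicks, to the third stop and never past it. The knob springs back home if let go, so finish with the gripper still holding it at the third stop; leave the bottles and other things on the bench where they are.

Things in the scene. Friction and masses are not known exactly. Their poses are not given: they have to be found in the camera images.
- manifold: fixed valve manifold; aluminium base plate 125 x 275 mm, top at height 12. Origin on the bench under the plate's middle; z up, y along the pipe (12 mm thick, axis at height 35) to the inlet hose barb, x away from the robot at yaw 0 (yaw within 0.35). Vertical axes: stopcock stem at y = +75 mm, selector at y = -75 mm (x = 0). Steel valve body below the lever: 34 x 44 mm, top at height 58
- stopcock (a joint): angle of the lever, rad: 0 closed (lever along the manifold's -x, across the pipe, towards the robot), pi/2 open at its stop (lever along +y, in line with the pipe, away from the selector). Opens clockwise seen from above; starts between 0 and 0.2. Stays where it is left; turning needs about 0.06 Nm
- lever_grip (a point): middle of the lever's black handle, 55 mm from the stem axis, 81 mm above the bench; x axis points to the stem. The handle is 52 mm long (28 to 80 mm from the axis), 14 mm wide, 14 mm thick (heights 74 to 88 mm), free below: the pipe's top is at 41 mm
- selector (a joint): angle of the knob, rad: 0 at home on its end stop, growing clockwise seen from above. Click stops every 24 degrees: first 0.419, second 0.838, third 1.257, fourth 1.676, fifth 2.094. Starts at home. A return spring of 0.06 to 0.09 Nm, with a detent ripple of 0.045 Nm (harder on leaving a stop, easing into the next), turns it home from any stop when let go
- knob_grip (a point): on the knob's axis, 91 mm above the bench; x axis along the wing to its pointer end (white line). Black upright wing 50 mm long, 14 thick, heights 69 to 103, on a skirt 60 mm across (top 69), on a grey round housing 92 mm across. At home the pointer is 36 degrees counter-clockwise of the manifold's +x, at a black bar on the dial; black dots mark the stops: the third is 36 degrees clockwise of +x
- vial_blue: bystander: small vial, 22 mm across, 54 mm high, standing between the robot and the selector, about 140 mm from the plate's middle; origin under its centre
- bottle_green: bystander: reagent bottle, 46 mm across, 92 mm high, standing behind the selector; origin under its centre
- slide_carton: bystander: small carton 78 x 68 x 42 mm behind the stopcock; origin under its centre
- bottle_big: bystander: large reagent bottle, 76 mm across, 150 mm high, on the left; origin under its centre
- notebook: bystander: closed book 212 x 152 x 16 mm on the left; origin under its centre
- tip_box: bystander: tip box with milky lid, 92 x 124 x 82 mm, on the right; origin under its centre

How it is judged:
By the outcome, as a careful person would: the job done as asked, in the order asked, and still so for the second after the job is handed in, while the arm keeps its last pose, push and grip.
It also fails if it takes over 45 s, if anything falls off the work surface, if the arm or the gripper's body presses on something with over 40 N, if the wrist force passes 120 N, or if a joint passes its speed limit or range.

### The arm

A 7-joint arm with a two-finger parallel gripper is mounted at the origin on a cart in front of the work surface, level with it; the furniture and walls round the work are solid. World frame = base frame: x ahead of the robot, y to its left, z up, the work surface at z = 0. Lengths are in mm, angles in rad, forces in N, time in s.
With the tool pointing down it reaches from about 400 to 875 mm from the base axis. Payload 4.4 kg.
Tool frame: the origin (TCP) lies at the very end of the fingers, on their centre line; the grasp point (between the pads) lies 19 mm behind it; y points along the fingers, z is the direction in which the jaws open and shut, and the axes are right-handed (so a half turn about y gives the same grasp; the last joint's range is limited). The gripper opens to 85 mm and grips with 20 to 120 N. Pads are 22 mm wide; open, the fingers measure 114 mm over their backs; the gripper's body (76 mm by 85 mm) begins 54 mm behind the grasp point. The pads swing forward as they close: fully open they stand 13 mm farther back than shut.
Start: joints at [-1.246, 0.628, 0.038, 1.517, -0.027, 0.996, -0.02], TCP at [247.581, 601.017, 231.313] pointing down, gripper open.
Joint ranges: [-3.06, 3.06], [-0.37, 2.12], [-1.25, 1.32], [0.18, 2.47], [-1.1, 4.24], [0.23, 1.98], [-2.94, 2.94]. Speed limits (rad/s): [2.57, 2.57, 3.14, 3.14, 3.14, 3.14, 3.14].

### API

Orientations are given as [roll, pitch, yaw] about the fixed x, y, z axes, in that order (R = Rz(yaw) Ry(pitch) Rx(roll)).
In Python, from cell import * gives the robot as it stands.
- The arm moves only by the tool apply_moves, never from a script. Its argument "targets" is a list of rows, each a list of 6 numbers: the shift along the tool's x, y, z in units of 40 mm (1.0 is 40 mm), then the turn, a rotation vector about the tool's x, y, z in units of 8 degrees (1.0 is 8 degrees). A call has 1 to 12 rows; each row shifts and turns the commanded pose from where the row before left it, along the tool's axes as they then stand; what a row does not reach is not made up. A row lasts 1/8 s, in which the tool goes at most 62.5 mm and 10.7 degrees, less where a joint would pass 70% of its speed; a pose out of reach is approached as far as the arm can. A call is refused whole if a number of a shift passes 1 or a number of a turn 1, either way. A call with a gripper value outside its range is refused whole. "jaw" is the gripper command: -1 is shut, 1 is fully open, values between are in proportion, set as the call begins (left out, the last holds). The fingers move at their own pace and stop on an object; the grip force is fixed at half the most. Time passes only in rows, so rows that do not move let the fingers close. It gives the time, the measured TCP pose, the force and the opening at its end, in the units of the state.
- read_state(): the state, without advancing time (a new reading comes with each control period).
- get_image(name): name is "side" or "top"; returns the picture (480x640x3 uint8, red, green, blue); there is no depth.
- calibration(name): a dict with "fx", "fy", "cx", "cy" (pixels), "k1" (the pictures are not rectified: a ray, as slopes to the right and down, at radius r is drawn at 1 + k1 r^2 times it, then the intrinsics apply), "world_from_camera" (4x4, takes a point from camera to world coordinates). Camera axes: x right, y down, z forward; pixel columns grow to the right and rows downward; lengths in mm; the calibration is good to about 2 mm. A picture is of the moment at which its call begins. calibration takes no time and is no camera call.
- finish_job(): hands the job in, once; it reports no verdict.
The state is a dict: "clock": time; "qpos": joint angles; "qd": joint speeds; "tau": joint torques, N m; "eef_pos": TCP position; "tool_rot": TCP orientation; "force": force on the tool from outside, world axes, zero at the start; "torque": the same for the moment, N m; "width": finger opening in mm.
Only numpy, scipy, OpenCV 4.12 (cv2) and the standard library are available. Lean on these libraries where they do the work, as an engineer would, in place of code of your own. Each camera call takes 0.05 s, during which the arm holds its last target. There are 200 camera calls.

## Working session

There is one attempt and no reset: what is moved stays moved. The work goes in short steps, Python scripts to look and compute and a tool call to move; the robot and the scene stay as the last step left them, time stands still between calls to the robot, and variables do not carry over. Pictures are saved under pics/ and viewed, about 8 in all and at most 12, crops included, and the job is handed in when it is done.

Besides the shell and the picture viewer there is one more tool, called after "Request:" in YAML: its name, and indented under it one key for each argument. apply_moves: Moves the arm, as the interface text tells. Its arguments: {"type":"object","properties":{"targets":{"type":"array"},"jaw":{"type":"number"}},"required":["targets"]}

```bash
mkdir -p pics; python3 - <<'E'
from cell import *
import cv2
s=read_state();print({k:(v if not hasattr(v,'round') else v.round(3)) if not isinstance(v,(list,tuple)) else v for k,v in s.items()})
for n in("side","top"):
    im=get_image(n);cv2.imwrite(f"pics/{n}0.png",im[...,::-1]);print(calibration(n))
E
```

```text
{'clock': 0.0, 'qpos': array([-1.246,  0.629,  0.038,  1.518, -0.027,  0.996, -0.02 ]), 'qd': array([ 0.   , -0.002, -0.   ,  0.001,  0.003, -0.002,  0.   ]), 'tau': array([-0.0000e+00, -5.6339e+01,  1.2260e+00, -1.9344e+01,  1.1000e-02,
        1.0000e-02, -0.0000e+00]), 'eef_pos': array([247.315, 600.437, 230.392]), 'tool_rot': array([-1.573, -0.   , -0.391]), 'force': array([ 1.002,  0.162, -0.141]), 'torque': array([-0.01 ,  0.029, -0.019]), 'width': 85.5211347940951}
{'fx': 477.1393853196583, 'fy': 477.1393853196583, 'cx': 319.8987305500335, 'cy': 240.93630622913687, 'k1': -0.09643320619008819, 'world_from_camera': array([[ 9.83890110e-01, -1.09960474e-01,  1.40957251e-01,
         3.98551707e+02],
       [-1.78745151e-01, -6.19311225e-01,  7.64528467e-01,
        -8.71906816e+02],
       [ 3.22849540e-03, -7.77407422e-01, -6.28989091e-01,
         8.51407499e+02],
       [ 0.00000000e+00,  0.00000000e+00,  0.00000000e+00,
         1.00000000e+00]])}
{'fx': 583.9223880625111, 'fy': 583.9223880625111, 'cx': 307.71393204126576, 'cy': 233.01688166264682, 'k1': -0.10336624548777928, 'world_from_camera': array([[ 6.84310290e-03, -9.91275707e-01,  1.31626913e-01,
         3.80274439e+02],
       [-9.99783793e-01, -4.19761931e-03,  2.03653285e-02,
         6.01730750e+01],
       [-1.96351358e-02, -1.31737816e-01, -9.91090112e-01,
         1.63111498e+03],
       [ 0.00000000e+00,  0.00000000e+00,  0.00000000e+00,
         1.00000000e+00]])}
```

View pics/top0.png

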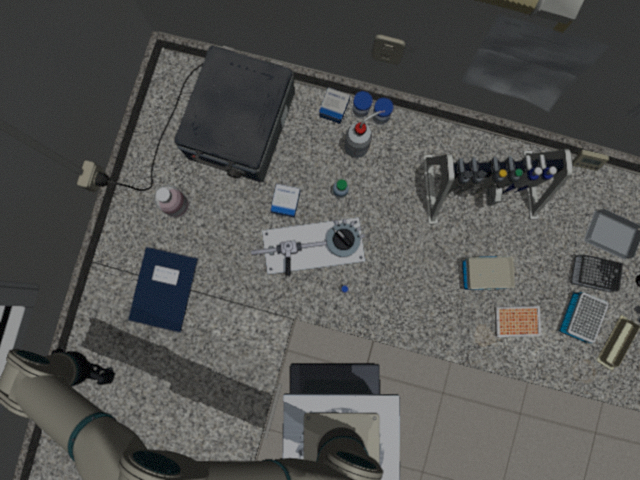

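View pics/side0.png

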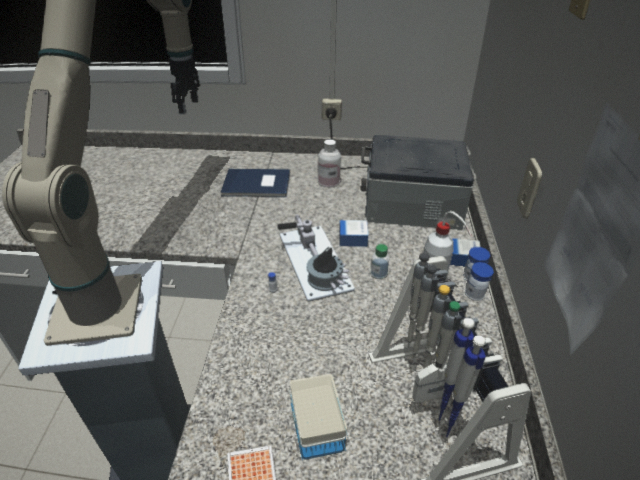

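The top view shows the white plate at about (313,246), with the lever down at (288,262) and the knob at (343,240). The side view shows the plate at (315,262) and the knob at (325,265). Next I measure the plate.

```bash
cat > h.py <<'E'
import numpy as np,cv2
from cell import *
def ray(n,px):
    c=calibration(n);K=np.array([[c['fx'],0,c['cx']],[0,c['fy'],c['cy']],[0,0,1.]])
    p=cv2.undistortPoints(np.array(px,float).reshape(-1,1,2),K,np.array([c['k1'],0,0,0,0])).reshape(-1,2)
    T=c['world_from_camera'];d=np.c_[p,np.ones(len(p))]@T[:3,:3].T
    return T[:3,3],d
def onz(n,px,z):
    o,d=ray(n,px);return o+d*((z-o[2])/d[:,2])[:,None]
def proj(n,P):
    c=calibration(n);T=np.linalg.inv(c['world_from_camera']);q=np.atleast_2d(P)@T[:3,:3].T+T[:3,3]
    s=q[:,:2]/q[:,2:];s=s*(1+c['k1']*(s**2).sum(1))[:,None]
    return s*[c['fx'],c['fy']]+[c['cx'],c['cy']]
E
python3 - <<'E'
from h import *
a=cv2.imread('pics/top0.png');b=cv2.imread('pics/side0.png')
A=cv2.resize(a[200:300,240:380],None,fx=5,fy=5,interpolation=cv2.INTER_CUBIC)
cv2.imwrite('pics/topc.png',A)
B=cv2.resize(b[205:305,260:400],None,fx=5,fy=5,interpolation=cv2.INTER_CUBIC)
cv2.imwrite('pics/sidec.png',B)
hsv=cv2.cvtColor(a,cv2.COLOR_BGR2HSV)
m=((hsv[...,2]>175)&(hsv[...,1]<40)).astype(np.uint8)
m[:200]=0;m[300:]=0;m[:,:240]=0;m[:,380:]=0
m=cv2.morphologyEx(m,cv2.MORPH_OPEN,np.ones((3,3)))
n,l,s,c=cv2.connectedComponentsWithStats(m);print(s[1:])
i=1+s[1:,4].argmax()
ys,xs=np.nonzero(np.isin(l,[k for k in range(1,n) if s[k,4]>100]))
r=cv2.minAreaRect(np.c_[xs,ys].astype(np.float32));print(r)
P=onz('top',cv2.boxPoints(r),12);print(P.round(1),P.mean(0))
for k in range(4):
    e=P[k]-P[k-1];print(np.linalg.norm(e),np.degrees(np.arctan2(e[1],e[0])))
E
```

```text
[]Traceback (most recent call last):
  File "<stdin>", line 12, in <module>
ValueError: attempt to get argmax of an empty sequence
```

View pics/topc.png

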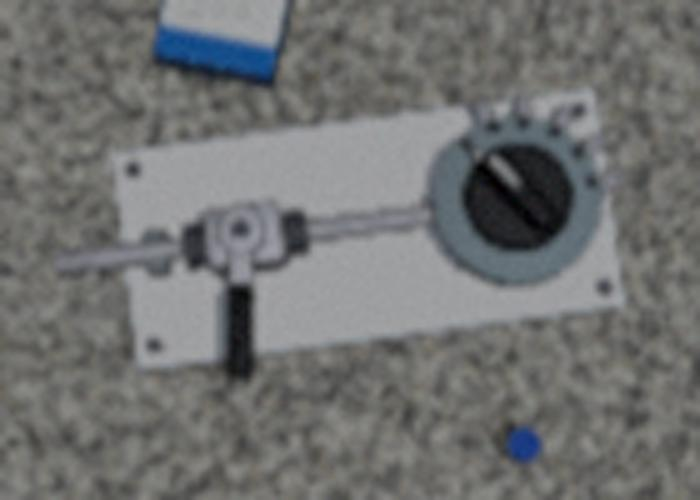

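View pics/sidec.png

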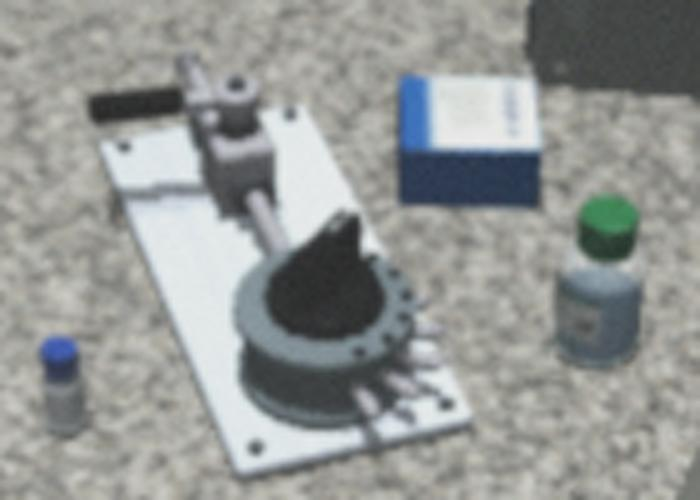

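In the top crop the plate corners are at (113,157), (592,90), (625,303) and (140,367). The handle runs from (239,285) to (238,375), the knob is centred at (517,198), and its pointer is up and to the left. The vial cap is at (524,445). The side crop agrees: plate corners (102,145), (310,105), (470,425), (240,475).

```bash
python3 - <<'E'
from h import *
f=lambda p,o:(np.array(p,float)-2)/5+o
T=lambda p:f(p,[240,200]); S=lambda p:f(p,[260,205])
c=onz('top',T([(113,157),(592,90),(625,303),(140,367)]),12)
cs=onz('side',S([(310,105),(470,425),(240,475),(102,145)]),12)
for P in(c,cs):
    print(P.round(1).tolist(),P.mean(0).round(1),[np.linalg.norm(P[k]-P[k-1]).round(1) for k in range(4)])
    u=(P[0]+P[3]-P[1]-P[2]);y1=np.arctan2(-u[0],u[1]);v=P[0]+P[1]-P[2]-P[3];y2=np.arctan2(v[1],v[0]);print('yaw',y1,y2)
print('stem top ~95',onz('top',T([(240,229)]),90).round(1),'handle',onz('top',T([(241,285),(239,378)]),88).round(1),'skirt c',onz('top',T([(519,197)]),69).round(1))
print('wing',onz('top',T([(478,155),(555,222)]),103).round(1),'vial',onz('top',T([(524,445)]),54).round(1),'box',onz('top',T([(155,60),(272,80)]),42).round(1))
print('side handle',onz('side',S([(90,107),(182,100)]),81).round(1), 'bottle', onz('side',S([(608,212)]),92).round(1))
E
```

```text
[[600.5, 221.2, 12.0], [639.5, -47.3, 12.0], [519.8, -65.2, 12.0], [482.8, 204.2, 12.0]] [560.6  78.2  12. ] [np.float64(118.9), np.float64(271.4), np.float64(121.1), np.float64(271.9)]
yaw 0.14053829498345216 0.14563633683057323
[[604.2, 217.4, 12.0], [634.8, -55.7, 12.0], [516.7, -69.5, 12.0], [480.6, 201.0, 12.0]] [559.1  73.3  12. ] [np.float64(124.7), np.float64(274.8), np.float64(118.9), np.float64(272.9)]
yaw 0.12211205583716377 0.12425312923974118
stem top ~95 [[551.5 145.1  90. ]] handle [[521.8 144.3  88. ]
 [472.5 144.8  88. ]] skirt c [[571.9  -4.   69. ]]
wing [[590.   19.  103. ]
 [554.5 -21.5 103. ]] vial [[439.2  -7.2  54. ]] box [[650.6 195.9  42. ]
 [639.6 131.   42. ]]
side handle [[471.3 146.7  81. ]
 [520.6 144.2  81. ]] bottle [[7.151e+02 7.000e-01 9.200e+01]]
```

```bash
cat >> h.py <<'E'
from scipy.spatial.transform import Rotation as Ro
def plan(wps,p=None,yaw=None):
    """wps: (x,y,z,yaw,n). tool stays down. prints rows in move units"""
    s=read_state()
    R=Ro.from_euler('xyz',s['tool_rot']);p=np.array(s['eef_pos']) if p is None else np.array(p,float)
    if yaw is not None:R=Ro.from_euler('xyz',[-np.pi/2,0,yaw])
    for x,y,z,yw,n in wps:
        p0,y0=p.copy(),R.as_euler('xyz')[2];dy=(yw-y0+np.pi)%(2*np.pi)-np.pi;g=np.array([x,y,z])
        out=[]
        for k in range(1,n+1):
            t=p0+(g-p0)*k/n;Rt=Ro.from_euler('xyz',[-np.pi/2,0,y0+dy*k/n])
            r=np.r_[R.inv().apply(t-p)/40,np.degrees((R.inv()*Rt).as_rotvec())/8].round(2)
            out.append(r.tolist());p=p+R.apply(r[:3]*40);R=R*Ro.from_rotvec(np.radians(r[3:]*8))
        print(str(out).replace(' ','').replace('-0.0,','0,').replace('0.0,','0,'))
E
python3 - <<'E'
from h import *
plan([(497,144.6,140,.056,14)])
E
```

```text
[[0.72,0.16,-0.58,0.01,-0.23,-0.0],[0.71,0.16,-0.61,0,-0.23,-0.0],[0.68,0.17,-0.63,0,-0.23,-0.0],[0.66,0.16,-0.65,0,-0.22,-0.0],[0.64,0.16,-0.67,0,-0.23,-0.0],[0.63,0.16,-0.69,0,-0.23,-0.0],[0.59,0.16,-0.7,0,-0.23,-0.0],[0.58,0.16,-0.73,0,-0.23,-0.0],[0.55,0.17,-0.75,0,-0.23,-0.0],[0.53,0.16,-0.76,0,-0.23,-0.0],[0.5,0.16,-0.78,0,-0.22,-0.0],[0.48,0.16,-0.8,0,-0.23,-0.0],[0.45,0.16,-0.81,0,-0.23,-0.0],[0.43,0.17,-0.82,0,-0.23,-0.0]]
```

Request:
apply_moves:
  targets:
    - [0.72, 0.16, -0.58, 0, -0.23, 0]
    - [0.71, 0.16, -0.61, 0, -0.23, 0]
    - [0.68, 0.17, -0.63, 0, -0.23, 0]
    - [0.66, 0.16, -0.65, 0, -0.22, 0]
    - [0.64, 0.16, -0.67, 0, -0.23, 0]
    - [0.63, 0.16, -0.69, 0, -0.23, 0]
    - [0.59, 0.16, -0.7, 0, -0.23, 0]
    - [0.58, 0.16, -0.73, 0, -0.23, 0]
    - [0.55, 0.17, -0.75, 0, -0.23, 0]
    - [0.53, 0.16, -0.76, 0, -0.23, 0]
    - [0.5, 0.16, -0.78, 0, -0.22, 0]
    - [0.48, 0.16, -0.8, 0, -0.23, 0]
  jaw: -0.3

```text
clock: 1.6
eef_pos: [462.0, 209.1, 153.3]
tool_rot: [-1.571, 0.0, -0.007]
force: [0.9, 0.1, -0.1]
width: 29.9
```

Request:
apply_moves:
  targets:
    - [0.45, 0.16, -0.81, 0, -0.23, 0]
    - [0.43, 0.17, -0.82, 0, -0.23, 0]
    - [0, 0, 0, 0, 0, 0]
    - [0, 0, 0, 0, 0, 0]

```text
clock: 2.1
eef_pos: [496.9, 145.8, 140.3]
tool_rot: [-1.57, 0.001, 0.056]
force: [-0.2, 0.1, 0.2]
width: 29.7
```

```bash
python3 - <<'E'
from h import *
s=read_state();print(s['clock'],s['qpos'].round(2),s['eef_pos'],s['tool_rot'],s['force'],s['width'])
o=[]
for n,(u,v) in(('top',(290,255)),('side',(300,225))):
    b=get_image(n);b=b[v-50:v+50,u-70:u+70,::-1];o.append(cv2.resize(b,None,fx=5,fy=5,interpolation=cv2.INTER_CUBIC)[:, :])
cv2.imwrite('pics/a1.png',cv2.resize(np.vstack(o),None,fx=.6,fy=.6))
plan([(497,144.6,64,.056,3)])
E
```

```text
2.1 [-0.26  0.57 -0.12  1.97  0.11  0.6   1.18] [496.92252812 145.83326441 140.31526695] [-1.57026184e+00  7.47912250e-04  5.59020328e-02] [-0.20018782  0.05405953  0.22457275] 29.736997528969297
[[0,0.64,-0.02,-0.01,0,-0.0],[0,0.64,-0.01,0,0.01,-0.0],[0,0.63,-0.02,0,0,-0.0]]
```

View pics/a1.png

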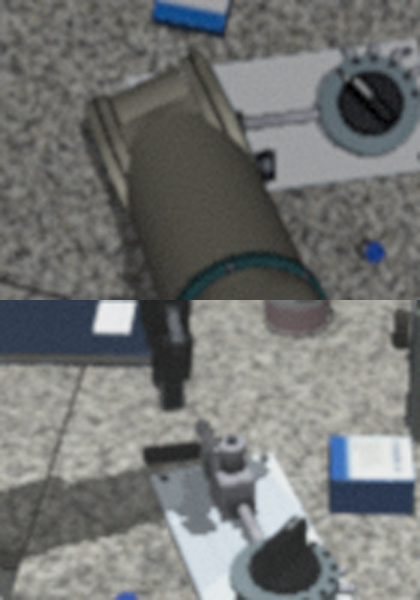

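The side view shows the fingers directly above the middle of the handle, and the top view is hidden by the arm. I go down astride the handle.

Request:
apply_moves:
  targets:
    - [0, 0.64, -0.02, 0, 0, 0]
    - [0, 0.64, -0.01, 0, 0, 0]
    - [0, 0.63, -0.02, 0, 0, 0]
    - [0, 0, 0, 0, 0, 0]

```text
clock: 2.7
eef_pos: [495.7, 144.1, 62.9]
tool_rot: [-1.571, 0.004, 0.058]
force: [-0.2, 0.3, 0.1]
width: 29.5
```

```bash
python3 - <<'E'
from h import *
s=read_state();print(s['force'],s['eef_pos'])
c=np.array([550.5,147.5]);r=55
w=[]
for k in range(1,17):
    yw=.056-k*(1.436+.056)/16
    w.append((c[0]-r*np.cos(yw),c[1]-r*np.sin(yw),64,yw,1))
plan(w)
E
```

```text
[-0.20295328  0.2560613   0.07641444] [495.74674058 144.08168361  62.91638533]
[[0,-0.03,0.14,0.01,0.68,-0.03]]
[[0.01,0,0.13,0,0.67,0.0]]
[[0.01,0,0.12,-0.01,0.67,0.0]]
[[0,0,0.13,0,0.67,0.0]]
[[0.01,0,0.13,0,0.66,0.0]]
[[0,0,0.13,0,0.67,0.01]]
[[0.01,0,0.12,0,0.67,-0.0]]
[[0,0,0.13,0,0.67,-0.0]]
[[0.01,0,0.13,0,0.66,-0.0]]
[[0.01,0,0.13,0,0.67,-0.0]]
[[0,0,0.13,0.01,0.67,-0.0]]
[[0.01,0,0.13,0,0.67,-0.0]]
[[0.01,0,0.12,0,0.67,-0.0]]
[[0,0,0.13,0,0.66,-0.0]]
[[0.01,0,0.13,0,0.67,-0.0]]
[[0,0,0.13,0,0.67,-0.0]]
```

Request:
apply_moves:
  targets:
    - [0, -0.03, 0.14, 0, 0.68, 0]
    - [0.01, 0, 0.13, 0, 0.67, 0]
    - [0.01, 0, 0.12, 0, 0.67, 0]
    - [0, 0, 0.13, 0, 0.67, 0]
    - [0.01, 0, 0.13, 0, 0.66, 0]
    - [0, 0, 0.13, 0, 0.67, 0]
    - [0.01, 0, 0.12, 0, 0.67, 0]
    - [0, 0, 0.13, 0, 0.67, 0]
    - [0.01, 0, 0.13, 0, 0.66, 0]
    - [0.01, 0, 0.13, 0, 0.67, 0]
    - [0, 0, 0.13, 0, 0.67, 0]
    - [0.01, 0, 0.13, 0, 0.67, 0]

```text
clock: 4.2
eef_pos: [525.8, 195.9, 66.6]
tool_rot: [-1.57, 0.001, -1.067]
force: [0.5, -2.8, -1.2]
width: 29.9
```

Request:
apply_moves:
  targets:
    - [0.01, 0, 0.12, 0, 0.67, 0]
    - [0, 0, 0.13, 0, 0.66, 0]
    - [0.01, 0, 0.13, 0, 0.67, 0]
    - [0, 0, 0.13, 0, 0.67, 0]
    - [0, 0, 0, 0, 0, 0]

```text
clock: 4.82
eef_pos: [545.3, 202.7, 66.3]
tool_rot: [-1.569, 0.001, -1.436]
force: [0.3, 0.5, -0.2]
width: 29.7
```

Request:
apply_moves:
  targets:
    - [0, 0, 0.07, 0, 0, 0]
    - [0, 0, 0.07, 0, 0, 0]
    - [0, 0, 0, 0, 0, 0]

```text
clock: 5.2
eef_pos: [550.9, 202.2, 65.4]
tool_rot: [-1.57, 0.0, -1.437]
force: [0.4, 0.1, 0.2]
width: 29.9
```

Request:
apply_moves:
  targets:
    - [0, 0, 0.05, 0, 0, 0]
    - [0, 0, 0, 0, 0, 0]

```text
clock: 5.45
eef_pos: [551.6, 202.2, 65.1]
tool_rot: [-1.573, 0.0, -1.438]
force: [-2.8, 0.5, 3.1]
width: 30.3
```

Request:
apply_moves:
  targets:
    - [0, 0, 0.05, 0, 0, 0]
    - [0, 0, 0, 0, 0, 0]

```text
clock: 5.7
eef_pos: [551.7, 202.2, 65.0]
tool_rot: [-1.577, 0.0, -1.438]
force: [-7.7, -0.2, 5.6]
width: 29.5
```

Request:
apply_moves:
  targets:
    - [0, 0, -0.1, 0, 0, 0]
    - [0, 0, -0.1, 0, 0, 0]
    - [0, -0.7, 0, 0, 0, 0]
    - [0, -0.8, 0, 0, 0, 0]
    - [0, -0.8, 0, 0, 0, 0]
    - [0, 0, 0, 0, 0, 0]

```text
clock: 6.45
eef_pos: [549.1, 201.9, 159.9]
tool_rot: [-1.564, 0.001, -1.438]
force: [-0.1, 0.2, -0.7]
width: 29.9
```

```bash
python3 - <<'E'
from h import *
s=read_state();print(s['qpos'].round(2))
plan([(570.7,-1.5,150,-2.38,9)])
E
```

```text
[-0.65  0.65  0.4   1.79 -0.35  0.76  0.06]
[[0.57,0.03,-0.02,-0.05,0.75,-0.01],[0.56,0.02,0.05,0,0.75,-0.0],[0.56,0.03,0.1,0,0.75,0.0],[0.55,0.03,0.16,0,0.75,0.0],[0.52,0.03,0.22,0,0.75,0.0],[0.5,0.02,0.27,0,0.75,0.0],[0.47,0.03,0.32,0,0.75,0.0],[0.43,0.03,0.37,0,0.75,0.0],[0.39,0.03,0.41,0,0.74,0.0]]
```

Request:
apply_moves:
  targets:
    - [0.57, 0.03, -0.02, -0.05, 0.75, 0]
    - [0.56, 0.02, 0.05, 0, 0.75, 0]
    - [0.56, 0.03, 0.1, 0, 0.75, 0]
    - [0.55, 0.03, 0.16, 0, 0.75, 0]
    - [0.52, 0.03, 0.22, 0, 0.75, 0]
    - [0.5, 0.02, 0.27, 0, 0.75, 0]
    - [0.47, 0.03, 0.32, 0, 0.75, 0]
    - [0.43, 0.03, 0.37, 0, 0.75, 0]
    - [0.39, 0.03, 0.41, 0, 0.74, 0]
    - [0, 0, 0, 0, 0, 0]
    - [0, 0, 0, 0, 0, 0]
  jaw: 0

```text
clock: 7.82
eef_pos: [567.9, -0.5, 146.6]
tool_rot: [-1.576, -0.006, -2.377]
force: [-0.1, -0.1, 0.9]
width: 43.2
```

```bash
python3 - <<'E'
from h import *
s=read_state();print(s['clock'],s['qpos'].round(2),s['eef_pos'],s['tool_rot'],s['force'],s['width'])
o=[]
for n,(u,v) in(('top',(310,245)),('side',(315,245))):
    b=get_image(n);b=b[v-50:v+50,u-70:u+70,::-1];o.append(cv2.resize(b,None,fx=5,fy=5,interpolation=cv2.INTER_CUBIC))
cv2.imwrite('pics/a2.png',cv2.resize(np.vstack(o),None,fx=.6,fy=.6))
plan([(570.7,-1.5,75,-2.38,4)])
E
```

```text
7.825 [-0.44  0.71  0.63  1.84 -0.57  0.79 -0.31] [ 5.67898763e+02 -5.12521121e-01  1.46646382e+02] [-1.57640208 -0.00553661 -2.37661274] [-0.07381984 -0.11093454  0.88214122] 43.15234257623823
[[-0.01,0.45,0.02,0.04,0.01,0.04],[0,0.45,0.02,0,0,-0.0],[-0.01,0.45,0.02,0,0.01,-0.0],[-0.01,0.45,0.01,0,0.01,-0.0]]
```

View pics/a2.png

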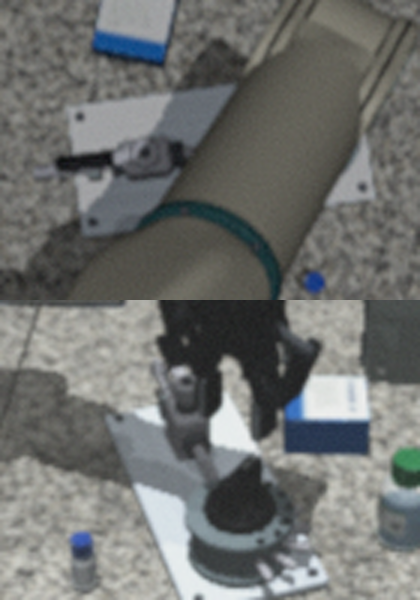

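The top view shows the lever (57,165)–(113,158) in line with the pipe, so the stopcock is open. The side view shows the jaws above and on either side of the wing. I go down and grip it.

Request:
apply_moves:
  targets:
    - [-0.01, 0.45, 0.02, 0.04, 0.01, 0.04]
    - [0, 0.45, 0.02, 0, 0, 0]
    - [-0.01, 0.45, 0.02, 0, 0, 0]
    - [-0.01, 0.4, 0.01, 0, 0, 0]
    - [0, 0, 0, 0, 0, 0]

```text
clock: 8.55
eef_pos: [569.9, -2.9, 75.7]
tool_rot: [-1.572, -0.002, -2.381]
force: [-0.9, -0.5, 0.2]
width: 42.4
```

Request:
apply_moves:
  targets:
    - [0, 0, 0, 0, 0, 0]
    - [0, 0, 0, 0, 0, 0]
    - [0, 0, 0, 0, 0, 0]
    - [0, 0, 0, 0, 0, 0]
    - [0, 0, 0, 0, 0, 0]
    - [0, 0, 0, 0, 0, 0]
  jaw: -1

```text
clock: 9.3
eef_pos: [571.5, -3.2, 77.9]
tool_rot: [-1.568, 0.001, -2.381]
force: [-0.6, -1.3, 5.8]
width: 12.7
```

```bash
python3 - <<'E'
from h import *
s=read_state();print(s['clock'],s['qpos'].round(2),s['eef_pos'],s['tool_rot'],s['force'],s['torque'],s['width'])
E
```

```text
9.3 [-0.38  0.8   0.54  1.88 -0.66  0.65 -0.24] [571.48503857  -3.23625361  77.93207579] [-1.56847191e+00  1.04490942e-03 -2.38058015e+00] [-0.58209951 -1.3236153   5.78503014] [-0.10285009  0.10892451  0.10949692] 12.73108606199049
```

Request:
apply_moves:
  targets:
    - [0, 0, 0, 0, 0.5, 0]
    - [0, 0, 0, 0, 0.5, 0]
    - [0, 0, 0, 0, 0.5, 0]
    - [0, 0, 0, 0, 0.5, 0]
    - [0, 0, 0, 0, 0.5, 0]
    - [0, 0, 0, 0, 0.5, 0]
    - [0, 0, 0, 0, 0, 0]

```text
clock: 10.18
eef_pos: [571.4, -3.1, 77.9]
tool_rot: [-1.569, 0.002, -2.8]
force: [-1.2, -1.4, 5.9]
width: 12.7
```

```bash
python3 - <<'E'
from h import *
s=read_state();print(s['clock'],s['qpos'].round(2),s['eef_pos'],s['tool_rot'],s['force'],s['torque'],s['width'])
E
```

```text
10.175 [-0.44  0.83  0.65  1.88 -0.77  0.7  -0.55] [571.40125089  -3.11897887  77.94124335] [-1.56918981e+00  1.72061064e-03 -2.79991266e+00] [-1.1537931  -1.36375354  5.92216972] [-0.05351366  0.15649512  0.03457796] 12.735383000560617
```

Request:
apply_moves:
  targets:
    - [0, 0, 0, 0, 0.5, 0]
    - [0, 0, 0, 0, 0.5, 0]
    - [0, 0, 0, 0, 0.5, 0]
    - [0, 0, 0, 0, 0.5, 0]
    - [0, 0, 0, 0, 0.5, 0]
    - [0, 0, 0, 0, 0.5, 0]
    - [0, 0, 0, 0, 0, 0]

```text
clock: 11.05
eef_pos: [571.4, -2.9, 77.9]
tool_rot: [-1.57, 0.002, 3.065]
force: [-0.2, 0.3, 6.1]
width: 12.6
```

```bash
python3 - <<'E'
from h import *
s=read_state();print(s['clock'],s['qpos'].round(2),s['eef_pos'],s['tool_rot'],s['force'],s['torque'],s['width'])
o=[]
for n,(u,v) in(('top',(335,240)),('side',(325,255))):
    b=get_image(n);cv2.imwrite(f'pics/{n}b.png',b[...,::-1]);b=b[v-40:v+40,u-50:u+50,::-1];o.append(cv2.resize(b,None,fx=7,fy=7,interpolation=cv2.INTER_CUBIC))
cv2.imwrite('pics/a3.png',cv2.resize(np.vstack(o),None,fx=.53,fy=.53))
E
```

```text
11.05 [-0.5   0.87  0.76  1.88 -0.87  0.76 -0.88] [571.38090664  -2.94147841  77.93950939] [-1.57022744e+00  2.11622981e-03  3.06460392e+00] [-0.20210261  0.26955433  6.14583101] [-0.0372253   0.0657417   0.06466115] 12.598967138382417
```

View pics/a3.png

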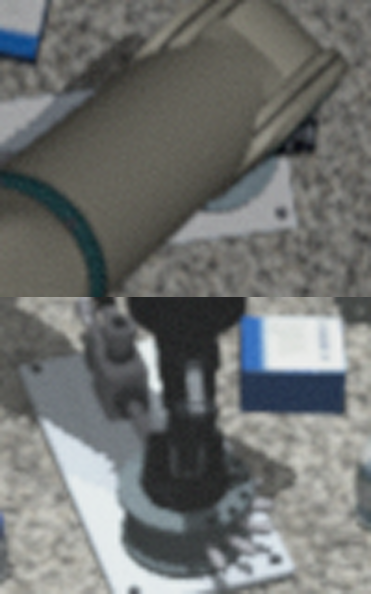

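The arm hides the top view. The side view shows both fingers clamped on the wing, with the housing unmoved. Now the last 24 degrees.

Request:
apply_moves:
  targets:
    - [0, 0, 0, 0, 0.5, 0]
    - [0, 0, 0, 0, 0.5, 0]
    - [0, 0, 0, 0, 0.5, 0]
    - [0, 0, 0, 0, 0.5, 0]
    - [0, 0, 0, 0, 0.5, 0]
    - [0, 0, 0, 0, 0.5, 0]
    - [0, 0, 0, 0, 0, 0]
    - [0, 0, 0, 0, 0, 0]

```text
clock: 12.15
eef_pos: [571.4, -2.8, 78.0]
tool_rot: [-1.571, 0.002, 2.646]
force: [-0.2, 0.4, 7.3]
width: 13.2
```

```bash
python3 - <<'E'
from h import *
s=read_state();print(s['clock'],s['qpos'].round(2),s['eef_pos'],s['tool_rot'],s['force'],s['torque'],s['width'])
o=[]
for n,(u,v) in(('top',(335,240)),('side',(325,250))):
    b=get_image(n);cv2.imwrite(f'pics/{n}c.png',b[...,::-1]);b=b[v-40:v+40,u-50:u+50,::-1]
    b=cv2.convertScaleAbs(b,alpha=2 if n=='side' else 1);o.append(cv2.resize(b,None,fx=7,fy=7,interpolation=cv2.INTER_CUBIC))
cv2.imwrite('pics/a4.png',o[1])
E
```

```text
12.15 [-0.55  0.91  0.86  1.88 -0.96  0.82 -1.22] [571.40569861  -2.83750764  77.95825623] [-1.57142882e+00  2.08575732e-03  2.64639273e+00] [-0.23834626  0.36442863  7.2601727 ] [-0.03233385  0.09991234  0.06395333] 13.210202533994014
```

View pics/a4.png

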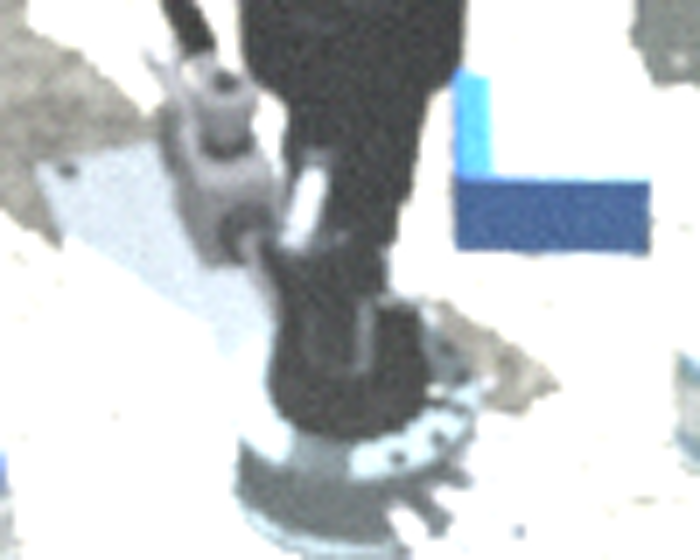

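```bash
python3 - <<'E'
from h import *
c=np.array([571.2,-2]);
d=lambda a,r,z:np.r_[c+r*np.array([np.cos(a),np.sin(a)]),z]
for nm,P in [('stop%d'%k,d(.135+.628-.419*k,39,56)) for k in range(6)]+[('wing top end k=%d'%k,d(.135+.628-.419*k,25,103)) for k in(2,3,4)]+[('wing bottom end k=%d'%k,d(.135+.628-.419*k,25,70)) for k in(2,3,4)]:
    print(nm,((proj('side',P)[0]-[275,210])*7).round())
im=cv2.imread('pics/sidec.png'); b=cv2.imread('pics/sidec.png')
E
```

```text
stop0 [410. 329.]
stop1 [441. 351.]
stop2 [456. 379.]
stop3 [453. 410.]
stop4 [431. 437.]
stop5 [394. 455.]
wing top end k=2 [420. 281.]
wing top end k=3 [418. 300.]
wing top end k=4 [403. 317.]
wing bottom end k=2 [418. 353.]
wing bottom end k=3 [416. 372.]
wing bottom end k=4 [401. 389.]
```

```bash
python3 -c "
from cell import *
print(finish_job());s=read_state();print(s['clock'],s['tool_rot'],s['width'])"
```

```text
the job is handed in; nothing more can be done
None
the job is handed in; nothing more can be done
```

The stopcock is open and the selector knob is held at its third stop. I handed the job in at about 12 s of the 45 s.

- **Stopcock:** I swung the lever a quarter turn with the jaws loosely astride it. At the end it stopped moving as the push rose to about 8 N. The top picture afterwards showed it in line with the pipe.
- **Selector:** I gripped the wing at home and turned it clockwise in three steps of 24°, without passing the third stop. The tool ended at yaw 2.646 rad, against 2.648 rad expected for the third stop. The finger opening was 13.2 mm on the 14 mm wing, and the moment was about 0.06 Nm, which fits the spring. In the last side picture the wing's end and the fourth and fifth dots lay close to where I projected them for stop three.
- **Less certain:** The arm hid the knob from the top camera, and I could not clearly see the pointer's white line in the side view. The third stop therefore rests on the tool angle and the side projection. The clicks did not show clearly in the torque readings, so I counted stops by angle. I also left a steady 6 to 7 N upward force on the gripper, which appeared when it closed.
- **Bystanders:** The forces showed no contact with anything else, and the vial, carton and green bottle appeared unmoved in the pictures I viewed. I did not measure any of them again.

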